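Draw out the pantry tray of storage jars

ROBOT

A 6-joint arm with a two-finger parallel gripper is mounted at the origin on the work surface. World frame = base frame: x ahead of the robot, y to its left, z up, the work surface at z = 0. Lengths are in m, angles in rad, forces in N, time in s.
With the tool pointing down it reaches from about 0.35 to 0.975 m from the base axis. Payload 4.9 kg.
Tool frame: the origin (TCP) lies on the centre line of the jaws, within the pads' length; the fingertips stand 14 mm ahead of it and the grasp point (between the pads) lies 5 mm behind it; z points along the fingers, y is the line along which they close (so a half turn about z gives the same grasp; the last joint's range is limited). The gripper opens to 85 mm and grips with 20 to 120 N. Pads are 22 mm wide; open, the fingers measure 114 mm over their backs; the gripper's body (76 mm by 85 mm) begins 54 mm behind the grasp point. The pads swing forward as they close: fully open they stand 13 mm farther back than shut.
Start: joints at [1.103, 0.053, 1.613, -0, 1.476, -0.119], TCP at [0.214, 0.587, 0.245] pointing down, gripper open.
Joint ranges: [-3.01, 3.01], [-1.01, 2.22], [0.06, 2.58], [-1.02, 4.17], [0.09, 2.62], [-3.14, 3.14]. Speed limits (rad/s): [2.57, 2.57, 3.14, 3.14, 3.14, 3.14].

INTERFACE

Orientations are given as a unit quaternion [w, x, y, z].
In Python, from plant import * gives the robot as it stands.
- The arm moves only by the tool send_rows, never from a script. Its argument "steps" is a list of rows, each an object with "translation": the shift along the tool's x, y, z in cm, a list of three; "delta_rot": the turn, a rotation vector about the tool's x, y, z in rad, a list of three; "jaw": the finger opening in cm, from 0 to 8.54. In form: [{"translation": [dx, dy, dz], "delta_rot": [rx, ry, rz], "jaw": jaw}, ...]. A call has exactly 8 rows; each row is the pose to reach, as a shift and turn from the pose commanded when the call began, along the tool's axes at that moment; what a row does not reach only later rows make up. A row lasts 1/10 s, in which the tool goes at most 50 mm and 8.59 degrees, less where a joint would pass 70% of its speed; a pose out of reach is approached as far as the arm can. A call with a gripper value outside its range is refused whole. The fingers move at their own pace and stop on an object; the grip force is fixed at half the most. Time passes only in rows, so rows that repeat a pose let the fingers close, or fill a call up. It gives the time, the measured TCP pose, the force, the opening and the grip force at its end, in the units of the state.
- state(): the state, without advancing time (a new reading comes with each control period).
- grab_frame(name): name is "scene" or "top" or "wrist"; returns a dict with "pixels" (480x640x3 uint8, blue, green, red), "range_z" (480x640 float32, m along the optical axis (not along the pixel's ray), 0 where there is no reading), "fx", "fy", "cx", "cy" (pixels), "rvec" (rotation vector, rad) and "tvec" (3), from world to camera coordinates, as OpenCV has them. Camera axes: x right, y down, z forward; pixel columns grow to the right and rows downward; lengths in m; the calibration is good to about 2 mm. The wrist camera is an equidistant fisheye: a pixel r from the principal point sees the ray r / f radians off the axis. A picture is of the moment at which its call begins.
- job_done(): hands the job in; it is judged then, once.
The state is a dict: "time": time; "joint_pos": joint angles; "joint_vel": joint speeds; "joint_efforts": joint torques, N m; "tool_pos": TCP position; "tool_rot": TCP orientation; "contact_force": force on the tool from outside, world axes, zero at the start; "ft_torque": the same for the moment, N m; "gripper_width": opening from 0.0 (shut) to 1.0 (fully open); "grasp_force": force on a finger pad.
Only numpy, scipy, OpenCV 4.12 (cv2) and the standard library are available. Lean on these libraries where they do the work, as an engineer would, in place of code of your own. Each camera call takes 0.05 s, during which the arm holds its last target. There are 200 camera calls.

TASK

The storage jar at the back of the pull-out tray is wanted. Slide the round tin that stands in front of the jar tray along the worktop to one side, clear of the tray's way; then hook a fingertip behind the dip in the tray's front and draw the tray out as far as it goes. Do not grip, lift or tip anything, do not run the tray into the tin, keep the other two trays shut and leave everything else alone.

Things in the scene. Friction and masses are not known exactly. Their poses are not given: they have to be found in the camera images.
- jar_tray (a joint): How far the jar tray is drawn out, in m: 0 fully home, 0.14 against its end stop. It slides level on runners, against about 2 N of friction plus slight damping, and stays where it is left.
- jar_lip (a point): Middle of the dip in the jar tray's front, on the inner top edge of the 19 mm thick front panel; moves with the tray, axes as jar_bay. The tray is a light wooden box 140 mm wide, 295 mm deep; its inner floor lies 42 mm below this point, 30 mm above the worktop. Behind the panel the tray is empty for at least 80 mm, then come the two jars.
- jar_bay: Fixed runners of the jar tray, in any one of the three bays (165 mm apart) of a 520 mm wide unit on the worktop. Origin: on the worktop, mid-width, 9 mm before the inside of the tray's front panel when home. x points into the unit (the tray is drawn along -x), y left as seen from the front, z up. A wire shelf 172 mm up covers the rear, from x = 0.18 inwards.
- jar_face: Wooden outer facing (10 mm, part of the 19 mm panel) on the jar tray's front, 158 mm wide; origin and axes as jar_bay when home, moving with the tray; outer face at x = -0.010. The panel's top edge is 72 mm above the worktop over the middle 72 mm of its width, rising to 95 mm at the ends.
- front_jar_center (a point): Middle of the nearer lidded glass storage jar in the jar tray, loose, 70 mm across, 108 mm high, standing on the tray floor, about 125 mm behind the inside of the front panel. A second such jar stands 80 mm farther back, under the wire shelf.
- round_tin_center (a point): Middle (30 mm up) of a shallow round lidded metal tin, 96 mm across, 60 mm high, about 0.35 kg, upright and loose on the worktop in front of the jar tray, in its way. It slides when pushed low on its side; the worktop before the unit is otherwise free. Clear of the tray means its middle more than 130 mm to either side of the bay's middle line, or at x of jar_bay below -0.203.
- can_tray (a joint): The same kind of tray in another bay, holding two food tins: 0 home, to stay home.
- packet_tray (a joint): The same kind of tray in the remaining bay, holding two cardboard packets: 0 home, to stay home.
- can0_center (a point): Middle of the nearer food tin, 66 mm across, 88 mm high, standing in the can tray. To be left alone.
- packet0_center (a point): Middle of the nearer cardboard packet, 40 x 85 x 105 mm, standing in the packet tray. To be left alone.
- oil_bottle_center (a point): Middle of a green glass bottle, 60 mm across, 200 mm high, on the worktop to the right of the unit. To be left alone.
- mug_center (a point): Middle of a white mug, 76 mm across, 85 mm high, on the worktop to the left of the unit. To be left alone.
- bowl_center (a point): Middle of a white bowl, 150 mm across, 70 mm high, on the worktop to the right of the unit. To be left alone.
Not all that is in view belongs to the job. What is shaped like the part that bears round_tin_center but blue or purple is not meant.

How it is judged:
By the outcome, as a careful person would: the job done as asked, in the order asked, and still so for the second after the job is handed in, with the robot touching nothing.
It also fails if it takes over 48 s, if anything falls off the work surface, if the arm or the gripper's body presses on something with over 40 N, if the wrist force passes 120 N, or if a joint passes its speed limit or range.

## Working session

There is one attempt and no reset: what is moved stays moved. The work goes in short steps, Python scripts to look and compute and a tool call to move; the robot and the scene stay as the last step left them, time stands still between calls to the robot, and variables do not carry over. Pictures are saved under pics/ and viewed, at most 10 in all, crops included, and the job is handed in when it is done.

Besides the shell and the picture viewer there is one more tool, called after "Emit:" as name([rows], argument=value, ...), one row to a line, values as JSON. send_rows: Moves the arm, as the interface text tells. Its arguments: {"type":"object","properties":{"steps":{"type":"array","items":{"type":"object","properties":{"translation":{"type":"array","items":{"type":"number"}},"delta_rot":{"type":"array","items":{"type":"number"}},"jaw":{"type":"number"}}}}},"required":["steps"]}

```bash
mkdir -p pics; ls
cat > h.py <<'E'
from plant import *
import numpy as np, cv2
from scipy.spatial.transform import Rotation as R
def cloud(f):
    v,u=np.mgrid[0:480,0:640]; z=f["range_z"]
    P=np.dstack([(u-f["cx"])/f["fx"]*z,(v-f["cy"])/f["fy"]*z,z])
    Rm=cv2.Rodrigues(np.array(f["rvec"],float))[0]
    W=(P-np.array(f["tvec"]).ravel())@Rm
    W[z==0]=np.nan
    return W
E
python3 - <<'E'
from h import *
for n in ("scene","top"):
    f=grab_frame(n); cv2.imwrite(f"pics/{n}0.png",f["pixels"]); np.save(f"{n}0.npy",cloud(f)); np.save(f"{n}px.npy",f["pixels"])
print(state())
E
```

```text
pics
{'time': 0.1, 'joint_pos': array([ 1.10301814e+00,  5.32947075e-02,  1.61414363e+00,  1.12835031e-05,
        1.47602930e+00, -1.18968588e-01]), 'joint_vel': array([ 0.00096699, -0.001964  , -0.00247163,  0.0016982 ,  0.00049896,
       -0.00077956]), 'joint_efforts': array([ 1.02448619e-03, -3.94903207e+01, -3.71363211e+01, -1.06602433e-04,
        3.86772183e-03,  1.69846260e-06]), 'tool_pos': array([0.21334541, 0.58688553, 0.24419135]), 'tool_rot': array([-2.76482049e-04,  1.73522451e-01,  9.84829467e-01, -8.95809850e-04]), 'contact_force': array([-0.29744613, -0.45437102,  0.50546562]), 'ft_torque': array([ 0.0295829 ,  0.0204223 , -0.02504386]), 'grasp_force': 0.0, 'gripper_width': 1.0007797951273425}
```

View pics/scene0.png

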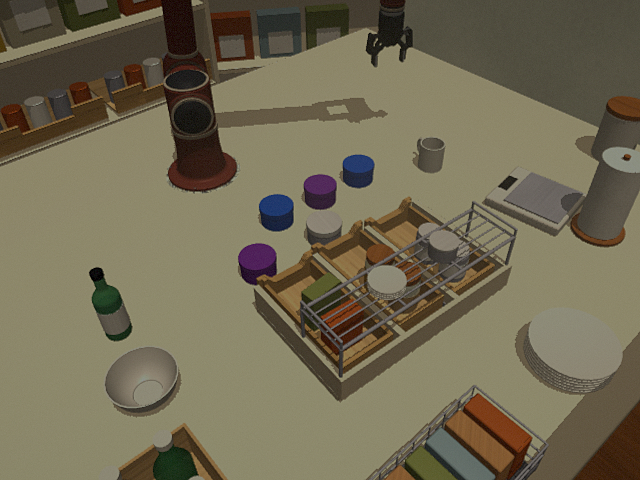

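View pics/top0.png

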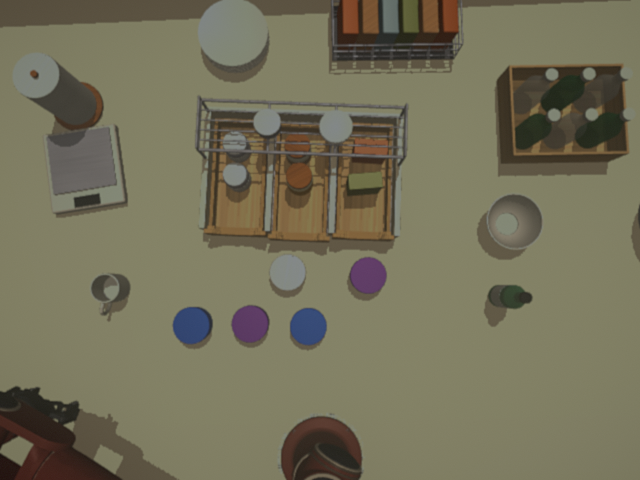

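The scene picture shows the three-bay unit with its wire shelf. The white tin is at about (323,226), or (288,272) in the top view, and stands before the middle tray. That tray holds orange-lidded objects at (298,177) top, and the left tray has grey cylinders at (235,175). Purple and blue decoys stand around. Next I'll measure heights and poses.

Run:
```python
from h import *
W=np.load("top0.npy"); S=np.load("scene0.npy")
def blob(u,v,r,zl,zh):
    p=W[v-r:v+r,u-r:u+r].reshape(-1,3); p=p[(p[:,2]>zl)&(p[:,2]<zh)]
    c,rad=cv2.minEnclosingCircle(p[:,:2].astype(np.float32)); return np.round([*c,rad,np.median(p[:,2]),len(p)],4)
for n,(u,v) in dict(tin=(288,272),purR=(368,275),bl1=(192,325),pur2=(251,324),bl2=(308,327)).items(): print(n,blob(u,v,26,.045,.08))
print("orange",blob(299,178,16,.085,.2),"grey",blob(235,175,16,.085,.2), "packet",blob(364,184,18,.085,.2))
print("mug",blob(107,288,22,.03,.12))
# tops of front panels
p=W.reshape(-1,3)
for v in range(222,246,2): print(v,np.round(W[v,[210,225,236,250,262,275,285,300,315,328,340,350,365,380,392],0],3),np.round(W[v,[210,236,275,300,328,340,365,392],2],3), )
print(np.round(W[235,[205,300,398]],3))
img=cv2.resize(cv2.imread("pics/scene0.png")[170:350,230:530],None,fx=2.6,fy=2.6,interpolation=cv2.INTER_CUBIC);cv2.imwrite("pics/crop.png",img)
```

```text
tin [4.871e-01 8.150e-02 4.800e-02 6.010e-02 1.045e+03]
purR [ 4.755e-01 -1.293e-01  4.800e-02  5.990e-02  1.061e+03]
bl1 [3.538e-01 3.328e-01 4.850e-02 6.000e-02 1.099e+03]
pur2 [3.556e-01 1.808e-01 4.820e-02 6.010e-02 1.089e+03]
bl2 [3.464e-01 2.960e-02 4.780e-02 6.010e-02 1.078e+03]
orange [7.325e-01 4.600e-02 4.090e-02 1.370e-01 6.550e+02] grey [7.366e-01 2.083e-01 3.340e-02 1.171e-01 5.560e+02] packet [ 7.116e-01 -1.210e-01  4.660e-02  1.341e-01  6.460e+02]
mug [4.457e-01 5.493e-01 4.750e-02 6.740e-02 5.940e+02]
222 [0.62  0.624 0.624 0.623 0.617 0.617 0.622 0.621 0.62  0.617 0.619 0.619
 0.618 0.618 0.616] [0.076 0.035 0.08  0.036 0.054 0.036 0.03  0.042]
224 [0.615 0.619 0.618 0.618 0.612 0.611 0.616 0.616 0.615 0.612 0.614 0.613
 0.613 0.612 0.609] [0.078 0.037 0.084 0.03  0.055 0.032 0.031 0.049]
226 [0.608 0.614 0.614 0.613 0.607 0.606 0.612 0.61  0.61  0.605   nan 0.608
 0.607 0.606 0.605] [0.097 0.027 0.082 0.031 0.066   nan 0.031 0.042]
228 [0.602 0.604 0.604 0.603 0.601 0.602 0.606 0.605 0.604 0.599 0.603 0.602
 0.602 0.602 0.599] [0.098 0.076 0.077 0.034 0.082 0.029 0.
[... 599 characters left out ...]
 0.092]
238 [0.586 0.585 0.584 0.583 0.582 0.574 0.575 0.574 0.573 0.571 0.574 0.572
 0.571 0.57  0.569] [-0.004 -0.007  0.092  0.075  0.096  0.059  0.075  0.095]
240 [0.58  0.579 0.579 0.578 0.577 0.574 0.573 0.57  0.569 0.566 0.573 0.573
 0.57  0.567 0.566] [-0.008 -0.006  0.031  0.069  0.094  0.002  0.031  0.058]
242 [0.574 0.573 0.572 0.572 0.571 0.571 0.571 0.57  0.569 0.566 0.568 0.567
 0.567 0.566 0.565] [-0.001  0.005 -0.001  0.001  0.037 -0.001 -0.002 -0.002]
244 [0.569 0.568 0.567 0.567 0.566 0.565 0.565 0.565 0.563 0.563 0.562 0.562
 0.561 0.56  0.559] [-0.     0.004  0.001 -0.005  0.003  0.003 -0.003  0.004]
[[ 0.594  0.309 -0.003]
 [ 0.582  0.046  0.074]
 [ 0.577 -0.207  0.083]]
```

View pics/crop.png

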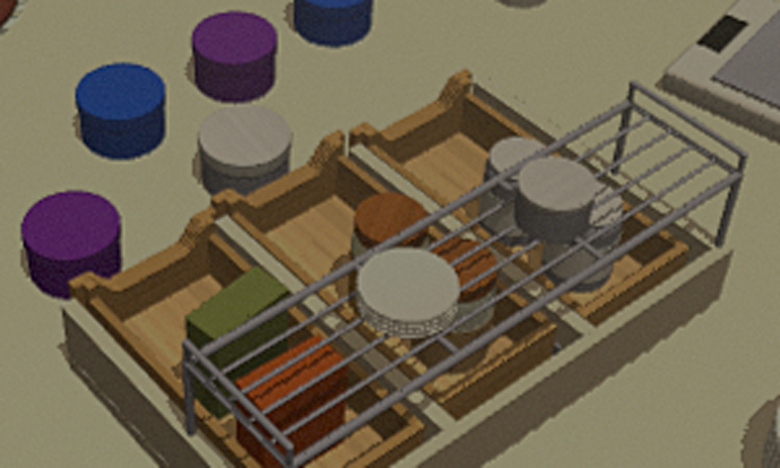

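The crop shows orange-lidded glass jars in the middle tray. The grey food tins are in the left tray and the packets in the right. So the jar tray is the middle one and the white tin blocks it. Next is the unit's yaw and the lip position.

Run:
```python
from h import *
W=np.load("top0.npy"); 
# inner & outer edges of dip tops per tray
for n,(a,b) in dict(left=(222,250),mid=(284,316),right=(350,382)).items():
    e=[]
    for u in range(a,b):
        c=W[215:250,u]; m=(c[:,2]>.064)&(c[:,2]<.08)&(c[:,0]>.55)&(c[:,0]<.62)
        if m.any(): e.append([c[m,0].min(),c[m,0].max(),c[m,1].mean()])
    e=np.array(e); print(n,np.median(e,0).round(4),len(e),"slope",np.polyfit(e[:,2],e[:,0],1).round(3),np.polyfit(e[:,2],e[:,1],1).round(3))
# high ends z>.088 in front area: y positions
m=(W[...,2]>.086)&(W[...,2]<.105)&(W[...,0]>.56)&(W[...,0]<.62)
v,u=np.nonzero(m); ys=np.sort(W[m][:,1]); 
i=np.r_[0,np.nonzero(np.diff(ys)>.006)[0]+1,len(ys)]
for a,b in zip(i[:-1],i[1:]): print("hi",ys[a].round(4),ys[b-1].round(4),b-a)
# unit bounding (walls) : all points z>.03 in the unit footprint
m=(W[...,2]>.03)&(W[...,2]<.11)&(W[...,0]>.54)&(W[...,0]<.95)&(abs(W[...,1]-.04)<.32)
p=W[m][:,:2].astype(np.float32); print(cv2.minAreaRect(p))
```

```text
left [0.5881 0.6039 0.214 ] 28 slope [0.046 0.578] [0.066 0.591]
mid [0.5699 0.5877 0.0477] 32 slope [0.065 0.568] [0.05  0.585]
right [ 0.5697  0.5874 -0.1241] 32 slope [0.064 0.578] [0.088 0.598]
hi -0.2101 -0.1652 109
hi -0.0676 -0.0003 178
hi 0.0974 0.1641 169
hi 0.2621 0.3051 86
((0.7415594458580017, 0.040777891874313354), (0.5212039947509766, 0.3442024290561676), 86.74798583984375)
```

```bash
cat >> h.py <<'E'
def plan(x,y,z,yaw=-0.057):
    """tool-frame shift (cm) and turn to world TCP x,y,z with tool y along bay x (world yaw), pointing down"""
    s=state(); q=s["tool_rot"]; Rc=R.from_quat([q[1],q[2],q[3],q[0]])
    c,d=np.cos(yaw),np.sin(yaw)
    T=R.from_matrix(np.array([[-d*-1*-1*-1,0,0],[0,0,0],[0,0,0]])+np.column_stack([[d,-c,0],[c,d,0],[0,0,-1]])-np.array([[d,0,0],[0,0,0],[0,0,0]])) if 0 else R.from_matrix(np.column_stack([np.cross([c,d,0],[0,0,-1]),[c,d,0],[0,0,-1]]))
    print("t",s["time"],"tcp",s["tool_pos"].round(4),"F",s["contact_force"].round(1),"w",round(s["gripper_width"],3))
    print("cm",(Rc.inv().apply(np.array([x,y,z])-s["tool_pos"])*100).round(2),"rot",(Rc.inv()*T).as_rotvec().round(3))
E
sed -i 's/    T=.* if 0 else /    T=/' h.py
python3 -c "
from h import *
plan(.483,.0136,.2)"
```

```text
t 0.1 tcp [0.2133 0.5869 0.2442] F [-0.3 -0.5  0.5] w 1.001
cm [-44.94 -44.65   4.49] rot [-2.000e-03  1.000e-03  1.279e+00]
```

Emit:
send_rows([
  {"translation": [-4, -4, 0], "delta_rot": [0, 0, 0.13], "jaw": 6},
  {"translation": [-7.5, -7.5, 0], "delta_rot": [0, 0, 0.26], "jaw": 6},
  {"translation": [-11, -11, 0.5], "delta_rot": [0, 0, 0.39], "jaw": 6},
  {"translation": [-14.5, -14.5, 1], "delta_rot": [0, 0, 0.52], "jaw": 6},
  {"translation": [-18, -18, 1.5], "delta_rot": [0, 0, 0.65], "jaw": 6},
  {"translation": [-21.5, -21.5, 2], "delta_rot": [0, 0, 0.78], "jaw": 6},
  {"translation": [-25, -25, 2], "delta_rot": [0, 0, 0.91], "jaw": 6},
  {"translation": [-28, -28, 2], "delta_rot": [0, 0, 1.02], "jaw": 6},
])

```text
time: 0.9
tool_pos: [0.3811, 0.2264, 0.2246]
tool_rot: [-0.0, 0.634, 0.773, -0.0]
contact_force: [0.3, 0.4, 1.2]
gripper_width: 0.701
grasp_force: 0.0
```

```bash
python3 -c "
from h import *
plan(.483,.0136,.15)"
```

```text
t 0.9 tcp [0.3811 0.2264 0.2246] F [0.3 0.4 1.2] w 0.701
cm [-22.86   5.83   7.47] rot [-0.     0.     0.254]
```

Emit:
send_rows([
  {"translation": [-4, 1, 1], "delta_rot": [0, 0, 0.08], "jaw": 6},
  {"translation": [-8, 2, 2], "delta_rot": [0, 0, 0.16], "jaw": 6},
  {"translation": [-12, 3, 4], "delta_rot": [0, 0, 0.254], "jaw": 6},
  {"translation": [-16, 4, 5], "delta_rot": [0, 0, 0.254], "jaw": 6},
  {"translation": [-19.5, 5, 6], "delta_rot": [0, 0, 0.254], "jaw": 6},
  {"translation": [-22, 5.6, 7], "delta_rot": [0, 0, 0.254], "jaw": 6},
  {"translation": [-22.9, 5.8, 7.5], "delta_rot": [0, 0, 0.254], "jaw": 6},
  {"translation": [-22.9, 5.8, 7.5], "delta_rot": [0, 0, 0.254], "jaw": 6},
])

```text
time: 1.7
tool_pos: [0.4832, 0.0153, 0.1491]
tool_rot: [-0.001, 0.726, 0.688, -0.001]
contact_force: [-0.2, 0.3, -1.0]
gripper_width: 0.702
grasp_force: 0.0
```

Run:
```python
from h import *
plan(.483,.0136,.024)
f=grab_frame("top"); W=cloud(f)
cv2.imwrite("pics/top1.png",cv2.resize(f["pixels"][200:360,200:420],None,fx=3,fy=3))
f=grab_frame("wrist"); cv2.imwrite("pics/wr1.png",f["pixels"])
```

```text
t 1.7 tcp [0.4832 0.0153 0.1491] F [-0.2  0.3 -1. ] w 0.702
cm [-0.17  0.02 12.51] rot [-0.003 -0.     0.003]
```

View pics/wr1.png

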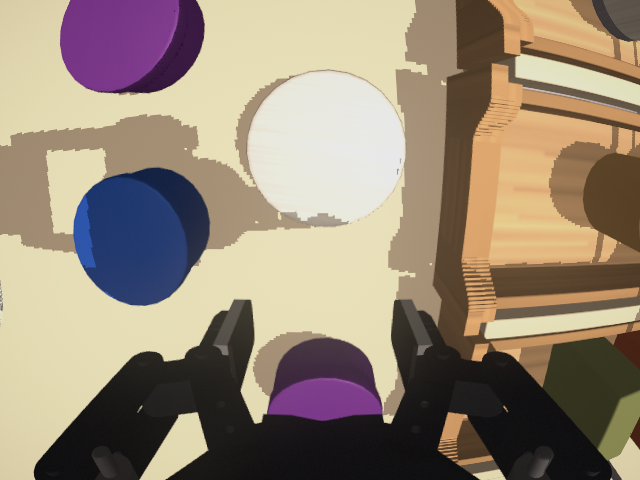

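The wrist view shows the white tin at (326,148), centred between the finger pads (about x 245 and 400). The way down is free.

Emit:
send_rows([
  {"translation": [-0.1, 0, 2.5], "delta_rot": [0, 0, 0], "jaw": 6},
  {"translation": [-0.1, 0, 5], "delta_rot": [0, 0, 0], "jaw": 6},
  {"translation": [-0.1, 0, 7.5], "delta_rot": [0, 0, 0], "jaw": 6},
  {"translation": [-0.1, 0, 9.5], "delta_rot": [0, 0, 0], "jaw": 6},
  {"translation": [-0.1, 0, 11], "delta_rot": [0, 0, 0], "jaw": 6},
  {"translation": [-0.1, 0, 12], "delta_rot": [0, 0, 0], "jaw": 6},
  {"translation": [-0.1, 0, 12.5], "delta_rot": [0, 0, 0], "jaw": 6},
  {"translation": [-0.1, 0, 12.5], "delta_rot": [0, 0, 0], "jaw": 6},
])

```text
time: 2.6
tool_pos: [0.4836, 0.0154, 0.0253]
tool_rot: [-0.0, 0.725, 0.689, -0.0]
contact_force: [0.7, 0.3, -0.4]
gripper_width: 0.705
grasp_force: 0.0
```

```bash
python3 -c "
from h import *
plan(.483+.0095,.166,.024)"
```

```text
t 2.6 tcp [0.4836 0.0154 0.0253] F [ 0.7  0.3 -0.4] w 0.705
cm [15.09  0.12  0.13] rot [-0.    -0.     0.006]
```

Emit:
send_rows([
  {"translation": [0.5, 0, 0.1], "delta_rot": [0, 0, 0], "jaw": 6},
  {"translation": [1, 0, 0.1], "delta_rot": [0, 0, 0], "jaw": 6},
  {"translation": [1.4, 0, 0.1], "delta_rot": [0, 0, 0], "jaw": 6},
  {"translation": [1.8, 0, 0.1], "delta_rot": [0, 0, 0], "jaw": 6},
  {"translation": [2.3, 0, 0.1], "delta_rot": [0, 0, 0], "jaw": 6},
  {"translation": [2.8, 0, 0.1], "delta_rot": [0, 0, 0], "jaw": 6},
  {"translation": [3.4, 0, 0.1], "delta_rot": [0, 0, 0], "jaw": 6},
  {"translation": [4, 0, 0.1], "delta_rot": [0, 0, 0], "jaw": 6},
])

```text
time: 3.4
tool_pos: [0.4862, 0.0549, 0.0247]
tool_rot: [0.0, 0.725, 0.688, 0.0]
contact_force: [-0.8, -3.9, 2.2]
gripper_width: 0.7
grasp_force: 1.9
```

Emit:
send_rows([
  {"translation": [0.7, 0, 0], "delta_rot": [0, 0, 0], "jaw": 6},
  {"translation": [1.4, 0, 0], "delta_rot": [0, 0, 0], "jaw": 6},
  {"translation": [2.1, 0, 0], "delta_rot": [0, 0, 0], "jaw": 6},
  {"translation": [2.8, 0, 0], "delta_rot": [0, 0, 0], "jaw": 6},
  {"translation": [3.5, 0, 0], "delta_rot": [0, 0, 0], "jaw": 6},
  {"translation": [4.2, 0, 0], "delta_rot": [0, 0, 0], "jaw": 6},
  {"translation": [4.9, 0, 0], "delta_rot": [0, 0, 0], "jaw": 6},
  {"translation": [5.6, 0, 0], "delta_rot": [0, 0, 0], "jaw": 6},
])

```text
time: 4.2
tool_pos: [0.4888, 0.1112, 0.0244]
tool_rot: [0.0, 0.725, 0.689, -0.0]
contact_force: [0.6, -4.8, 4.4]
gripper_width: 0.703
grasp_force: 2.6
```

Emit:
send_rows([
  {"translation": [0.7, 0, 0], "delta_rot": [0, 0, 0], "jaw": 6},
  {"translation": [1.4, 0, 0], "delta_rot": [0, 0, 0], "jaw": 6},
  {"translation": [2.1, 0, 0], "delta_rot": [0, 0, 0], "jaw": 6},
  {"translation": [2.8, 0, 0], "delta_rot": [0, 0, 0], "jaw": 6},
  {"translation": [3.5, 0, 0], "delta_rot": [0, 0, 0], "jaw": 6},
  {"translation": [4.2, 0, 0], "delta_rot": [0, 0, 0], "jaw": 6},
  {"translation": [4.8, 0, 0], "delta_rot": [0, 0, 0], "jaw": 6},
  {"translation": [5.3, 0, 0], "delta_rot": [0, 0, 0], "jaw": 6},
])

```text
time: 5.0
tool_pos: [0.4914, 0.1641, 0.0243]
tool_rot: [-0.0, 0.725, 0.689, -0.0]
contact_force: [0.5, -4.6, 5.6]
gripper_width: 0.704
grasp_force: 2.7
```

Run:
```python
from h import *
plan(.48,.1,.18)
f=grab_frame("top"); W=cloud(f)
m=(W[...,2]>.054)&(W[...,2]<.066)&(W[...,0]>.4)&(W[...,0]<.55)&(W[...,1]>.0)&(W[...,1]<.35)
p=W[m][:,:2]; print(p.min(0),p.max(0),cv2.minEnclosingCircle(p.astype(np.float32)))
cv2.imwrite("pics/top2.png",cv2.resize(f["pixels"][180:380,170:420],None,fx=3,fy=3))
```

```text
t 5.0 tcp [0.4914 0.1641 0.0243] F [ 0.5 -4.6  5.6] w 0.704
cm [ -6.47  -0.81 -15.57] rot [-0.     0.     0.005]
[0.40096721 0.15514806] [0.45229641 0.34026962] ((0.4268251359462738, 0.24770884215831757), 0.09610148519277573)
```

View pics/top2.png

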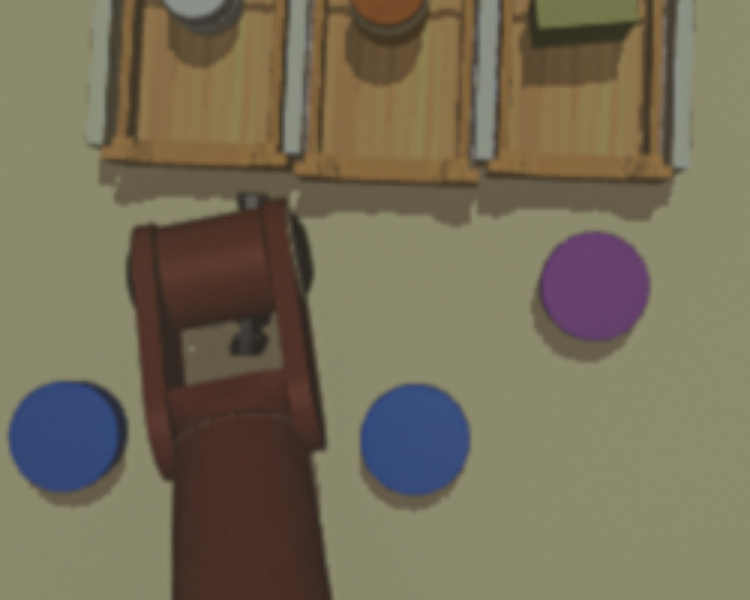

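The arm hides the tin (about (220,270) in the crop). The middle tray's front, at row 180, stands slightly further out than the left tray's. I'll back off, rise and look again.

Emit:
send_rows([
  {"translation": [-1, 0, 0], "delta_rot": [0, 0, 0], "jaw": 6},
  {"translation": [-2.5, 0, 0], "delta_rot": [0, 0, 0], "jaw": 6},
  {"translation": [-4, 0, -1], "delta_rot": [0, 0, 0], "jaw": 4},
  {"translation": [-6, 0, -4], "delta_rot": [0, 0, 0], "jaw": 2},
  {"translation": [-8, 0, -8], "delta_rot": [0, 0, 0], "jaw": 0},
  {"translation": [-10, 0, -12], "delta_rot": [0, 0, 0], "jaw": 0},
  {"translation": [-12, 0, -14], "delta_rot": [0, 0, 0], "jaw": 0},
  {"translation": [-13, 0, -14], "delta_rot": [0, 0, 0], "jaw": 0},
])

```text
time: 5.85
tool_pos: [0.4869, 0.0313, 0.1691]
tool_rot: [0.003, 0.726, 0.688, 0.003]
contact_force: [0.3, -0.6, 0.4]
gripper_width: -0.005
grasp_force: 0.0
```

Run:
```python
from h import *
f=grab_frame("top"); W=cloud(f)
m=(W[...,2]>.054)&(W[...,2]<.066)&(W[...,0]>.4)&(W[...,0]<.55)&(W[...,1]>.12)&(W[...,1]<.35)
p=W[m][:,:2]; print("tin",cv2.minEnclosingCircle(p.astype(np.float32)),len(p))
e=[]
for u in range(284,316):
    c=W[215:250,u]; k=(c[:,2]>.064)&(c[:,2]<.08)&(c[:,0]>.55)&(c[:,0]<.62)
    if k.any(): e.append([c[k,0].min(),c[k,0].max(),c[k,1].mean()])
print("lip",np.median(e,0).round(4),len(e))
plan(.612,.047,.13)
```

```text
tin ((0.4543343484401703, 0.25293195247650146), 0.10204186290502548) 1025
lip [0.57   0.5879 0.0477] 32
t 5.9 tcp [0.4855 0.0309 0.1664] F [ 0.5 -0.2 -0.1] w 0.001
cm [ 2.31 12.53  3.69] rot [0.004 0.001 0.002]
```

Emit:
send_rows([
  {"translation": [0.5, 2.5, 0], "delta_rot": [0, 0, 0], "jaw": 0},
  {"translation": [0.9, 5, 0], "delta_rot": [0, 0, 0], "jaw": 0},
  {"translation": [1.4, 7.5, 0], "delta_rot": [0, 0, 0], "jaw": 0},
  {"translation": [1.9, 10, 0.5], "delta_rot": [0, 0, 0], "jaw": 0},
  {"translation": [2.2, 11.8, 1], "delta_rot": [0, 0, 0], "jaw": 0},
  {"translation": [2.3, 12.6, 2], "delta_rot": [0, 0, 0], "jaw": 0},
  {"translation": [2.3, 12.7, 2.5], "delta_rot": [0, 0, 0], "jaw": 0},
  {"translation": [2.3, 12.7, 2.5], "delta_rot": [0, 0, 0], "jaw": 0},
])

```text
time: 6.7
tool_pos: [0.6107, 0.0501, 0.1365]
tool_rot: [-0.002, 0.725, 0.688, -0.002]
contact_force: [-0.4, 0.0, 0.5]
gripper_width: -0.003
grasp_force: 0.0
```

Run:
```python
from h import *
f=grab_frame("top"); W=cloud(f)
m=(W[...,2]>.057)&(W[...,2]<.063)&(W[...,0]>.4)&(W[...,0]<.55)&(W[...,1]>.12)&(W[...,1]<.30)
p=W[m][:,:2]; print("tin med",np.median(p,0),len(p),p.min(0),p.max(0))
plan(.614,.047,.059)
f=grab_frame("wrist"); cv2.imwrite("pics/wr2.png",f["pixels"])
```

```text
tin med [0.49039619 0.21247392] 717 [0.40077031 0.16632274] [0.53943494 0.25992635]
t 6.75 tcp [0.6112 0.0501 0.1377] F [ 0.3 -0.3 -0.2] w 0.003
cm [-0.29  0.32  7.86] rot [-0.003 -0.     0.005]
```

View pics/wr2.png

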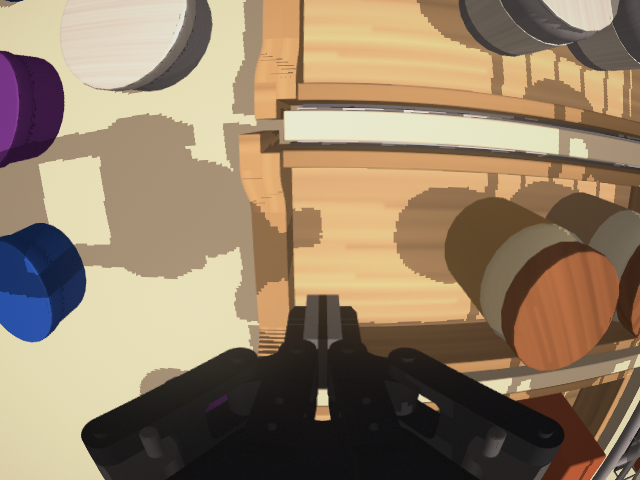

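The wrist view shows the closed fingertips at (323,300), just behind the jar tray's dip (panel at about x 270). The floor behind it is free and the jar is at (560,300). The tin is 159 mm off the middle line, so I'll lower the fingers.

Emit:
send_rows([
  {"translation": [-0.3, 0.3, 1], "delta_rot": [0, 0, 0], "jaw": 0},
  {"translation": [-0.3, 0.3, 2], "delta_rot": [0, 0, 0], "jaw": 0},
  {"translation": [-0.3, 0.3, 3], "delta_rot": [0, 0, 0], "jaw": 0},
  {"translation": [-0.3, 0.3, 4], "delta_rot": [0, 0, 0], "jaw": 0},
  {"translation": [-0.3, 0.3, 5], "delta_rot": [0, 0, 0], "jaw": 0},
  {"translation": [-0.3, 0.3, 6], "delta_rot": [0, 0, 0], "jaw": 0},
  {"translation": [-0.3, 0.3, 7], "delta_rot": [0, 0, 0], "jaw": 0},
  {"translation": [-0.3, 0.3, 7.4], "delta_rot": [0, 0, 0], "jaw": 0},
])

```text
time: 7.6
tool_pos: [0.6148, 0.047, 0.0636]
tool_rot: [-0.001, 0.725, 0.689, -0.001]
contact_force: [0.4, 0.9, -0.3]
gripper_width: 0.0
grasp_force: 0.0
```

Emit:
send_rows([
  {"translation": [0, -0.3, 0], "delta_rot": [0, 0, 0], "jaw": 0},
  {"translation": [0, -0.6, 0], "delta_rot": [0, 0, 0], "jaw": 0},
  {"translation": [0, -0.9, 0], "delta_rot": [0, 0, 0], "jaw": 0},
  {"translation": [0, -1.2, 0], "delta_rot": [0, 0, 0], "jaw": 0},
  {"translation": [0, -1.5, 0], "delta_rot": [0, 0, 0], "jaw": 0},
  {"translation": [0, -1.8, 0], "delta_rot": [0, 0, 0], "jaw": 0},
  {"translation": [0, -2.2, 0], "delta_rot": [0, 0, 0], "jaw": 0},
  {"translation": [0, -2.6, 0], "delta_rot": [0, 0, 0], "jaw": 0},
])

```text
time: 8.4
tool_pos: [0.5899, 0.0484, 0.066]
tool_rot: [0.0, 0.725, 0.688, 0.001]
contact_force: [3.1, 1.2, 1.9]
gripper_width: 0.0
grasp_force: 1.1
```

Emit:
send_rows([
  {"translation": [0, -0.4, 0], "delta_rot": [0, 0, 0], "jaw": 0},
  {"translation": [0, -0.8, 0], "delta_rot": [0, 0, 0], "jaw": 0},
  {"translation": [0, -1.2, 0], "delta_rot": [0, 0, 0], "jaw": 0},
  {"translation": [0, -1.6, 0], "delta_rot": [0, 0, 0], "jaw": 0},
  {"translation": [0, -2, 0], "delta_rot": [0, 0, 0], "jaw": 0},
  {"translation": [0, -2.4, 0], "delta_rot": [0, 0, 0], "jaw": 0},
  {"translation": [0, -2.8, 0], "delta_rot": [0, 0, 0], "jaw": 0},
  {"translation": [0, -3.2, 0], "delta_rot": [0, 0, 0], "jaw": 0},
])

```text
time: 9.2
tool_pos: [0.5574, 0.05, 0.0654]
tool_rot: [0.0, 0.725, 0.688, 0.0]
contact_force: [2.1, 0.9, 1.5]
gripper_width: 0.004
grasp_force: 1.1
```

Emit:
send_rows([
  {"translation": [0, -0.4, 0.1], "delta_rot": [0, 0, 0], "jaw": 0},
  {"translation": [0, -0.8, 0.2], "delta_rot": [0, 0, 0], "jaw": 0},
  {"translation": [0, -1.2, 0.2], "delta_rot": [0, 0, 0], "jaw": 0},
  {"translation": [0, -1.6, 0.2], "delta_rot": [0, 0, 0], "jaw": 0},
  {"translation": [0, -2, 0.2], "delta_rot": [0, 0, 0], "jaw": 0},
  {"translation": [0, -2.4, 0.2], "delta_rot": [0, 0, 0], "jaw": 0},
  {"translation": [0, -2.8, 0.2], "delta_rot": [0, 0, 0], "jaw": 0},
  {"translation": [0, -3.2, 0.2], "delta_rot": [0, 0, 0], "jaw": 0},
])

```text
time: 10.0
tool_pos: [0.5252, 0.0517, 0.063]
tool_rot: [-0.0, 0.725, 0.688, -0.0]
contact_force: [2.4, -0.1, 0.4]
gripper_width: 0.002
grasp_force: 1.1
```

Run:
```python
from h import *
plan(.47,.054,.064)
f=grab_frame("scene")
cv2.imwrite("pics/sc3.png",cv2.resize(f["pixels"][130:370,220:540],None,fx=2.4,fy=2.4))
```

```text
t 10.0 tcp [0.5252 0.0517 0.063 ] F [ 2.4 -0.1  0.4] w 0.002
cm [-0.06 -5.52 -0.09] rot [-0.    -0.     0.005]
```

View pics/sc3.png

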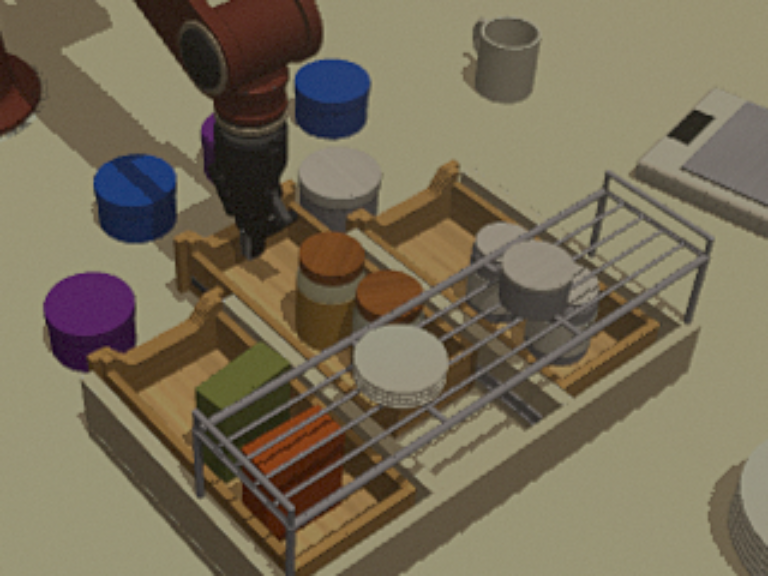

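The scene view shows the jar tray more than halfway out with its jars upright at (330,290). The tin at (340,185) is well clear and the other trays are shut.

Emit:
send_rows([
  {"translation": [0, -0.5, 0], "delta_rot": [0, 0, 0], "jaw": 0},
  {"translation": [0, -1, 0], "delta_rot": [0, 0, 0], "jaw": 0},
  {"translation": [0, -1.5, 0], "delta_rot": [0, 0, 0], "jaw": 0},
  {"translation": [0, -2, 0], "delta_rot": [0, 0, 0], "jaw": 0},
  {"translation": [0, -2.5, 0], "delta_rot": [0, 0, 0], "jaw": 0},
  {"translation": [0, -3, 0], "delta_rot": [0, 0, 0], "jaw": 0},
  {"translation": [0, -3.5, 0], "delta_rot": [0, 0, 0], "jaw": 0},
  {"translation": [0, -4, 0], "delta_rot": [0, 0, 0], "jaw": 0},
])

```text
time: 10.85
tool_pos: [0.4854, 0.0538, 0.0633]
tool_rot: [0.0, 0.725, 0.688, 0.0]
contact_force: [2.3, 0.8, -1.4]
gripper_width: -0.002
grasp_force: 1.1
```

Emit:
send_rows([
  {"translation": [0, -0.2, 0], "delta_rot": [0, 0, 0], "jaw": 0},
  {"translation": [0, -0.4, 0], "delta_rot": [0, 0, 0], "jaw": 0},
  {"translation": [0, -0.6, 0], "delta_rot": [0, 0, 0], "jaw": 0},
  {"translation": [0, -0.8, 0], "delta_rot": [0, 0, 0], "jaw": 0},
  {"translation": [0, -1.0, 0], "delta_rot": [0, 0, 0], "jaw": 0},
  {"translation": [0, -1.2, 0], "delta_rot": [0, 0, 0], "jaw": 0},
  {"translation": [0, -1.3, 0], "delta_rot": [0, 0, 0], "jaw": 0},
  {"translation": [0, -1.4, 0], "delta_rot": [0, 0, 0], "jaw": 0},
])

```text
time: 11.65
tool_pos: [0.4744, 0.0543, 0.0638]
tool_rot: [0.003, 0.725, 0.688, 0.003]
contact_force: [14.0, 0.7, -9.7]
gripper_width: -0.004
grasp_force: 6.5
```

Emit:
send_rows([
  {"translation": [0, -0.1, 0], "delta_rot": [0, 0, 0], "jaw": 0},
  {"translation": [0, -0.1, 0], "delta_rot": [0, 0, 0], "jaw": 0},
  {"translation": [0, -0.2, 0], "delta_rot": [0, 0, 0], "jaw": 0},
  {"translation": [0, -0.2, 0], "delta_rot": [0, 0, 0], "jaw": 0},
  {"translation": [0, -0.2, 0], "delta_rot": [0, 0, 0], "jaw": 0},
  {"translation": [0, -0.2, 0], "delta_rot": [0, 0, 0], "jaw": 0},
  {"translation": [0, -0.2, 0], "delta_rot": [0, 0, 0], "jaw": 0},
  {"translation": [0, -0.2, 0], "delta_rot": [0, 0, 0], "jaw": 0},
])

```text
time: 12.45
tool_pos: [0.4742, 0.0543, 0.0642]
tool_rot: [0.005, 0.725, 0.688, 0.005]
contact_force: [17.8, 0.4, -13.4]
gripper_width: 0.001
grasp_force: 8.9
```

The tray is against its end stop: force is rising and it no longer moves. I'll unload the finger, then lift straight up.

Emit:
send_rows([
  {"translation": [0, 0.3, 0], "delta_rot": [0, 0, 0], "jaw": 0},
  {"translation": [0, 0.7, 0], "delta_rot": [0, 0, 0], "jaw": 0},
  {"translation": [0, 1.2, 0], "delta_rot": [0, 0, 0], "jaw": 0},
  {"translation": [0, 1.4, -0.5], "delta_rot": [0, 0, 0], "jaw": 0},
  {"translation": [0, 1.4, -2], "delta_rot": [0, 0, 0], "jaw": 0},
  {"translation": [0, 1.4, -5], "delta_rot": [0, 0, 0], "jaw": 0},
  {"translation": [0, 1.4, -9], "delta_rot": [0, 0, 0], "jaw": 0},
  {"translation": [0, 1.4, -13], "delta_rot": [0, 0, 0], "jaw": 0},
])

```text
time: 13.25
tool_pos: [0.483, 0.0539, 0.1943]
tool_rot: [-0.001, 0.725, 0.688, -0.001]
contact_force: [1.0, -0.2, 0.2]
gripper_width: 0.001
grasp_force: 0.0
```

Emit:
send_rows([
  {"translation": [0, 0, -3], "delta_rot": [0, 0, 0], "jaw": 0},
  {"translation": [0, -2, -6], "delta_rot": [0, 0, 0], "jaw": 0},
  {"translation": [0, -5, -8], "delta_rot": [0, 0, 0], "jaw": 0},
  {"translation": [0, -7, -9], "delta_rot": [0, 0, 0], "jaw": 0},
  {"translation": [0, -8, -9], "delta_rot": [0, 0, 0], "jaw": 0},
  {"translation": [0, -8, -9], "delta_rot": [0, 0, 0], "jaw": 0},
  {"translation": [0, -8, -9], "delta_rot": [0, 0, 0], "jaw": 0},
  {"translation": [0, -8, -9], "delta_rot": [0, 0, 0], "jaw": 0},
])

```text
time: 14.05
tool_pos: [0.404, 0.058, 0.2822]
tool_rot: [-0.001, 0.725, 0.688, -0.001]
contact_force: [-0.4, -0.1, -0.4]
gripper_width: -0.001
grasp_force: 0.0
```

Run:
```python
from h import *
plan(.47,.054,.064)
f=grab_frame("top"); W=cloud(f)
cv2.imwrite("pics/top4.png",f["pixels"])
for n,(x0,x1,y0,y1,a,b) in dict(dip=(.40,.50,.03,.08,.066,.079),tin=(.43,.56,.15,.28,.056,.064)).items():
    m=(W[...,0]>x0)&(W[...,0]<x1)&(W[...,1]>y0)&(W[...,1]<y1)&(W[...,2]>a)&(W[...,2]<b); p=W[m]; print(n,len(p),p.min(0).round(3),p.max(0).round(3)) if len(p) else print(n,0)
```

```text
t 14.05 tcp [0.404  0.058  0.2822] F [-0.4 -0.1 -0.4] w -0.001
cm [-0.05  6.66 21.8 ] rot [-0.002  0.     0.005]
dip 76 [0.44  0.03  0.066] [0.458 0.054 0.079]
tin 870 [0.445 0.166 0.056] [0.54  0.26  0.064]
```

View pics/top4.png

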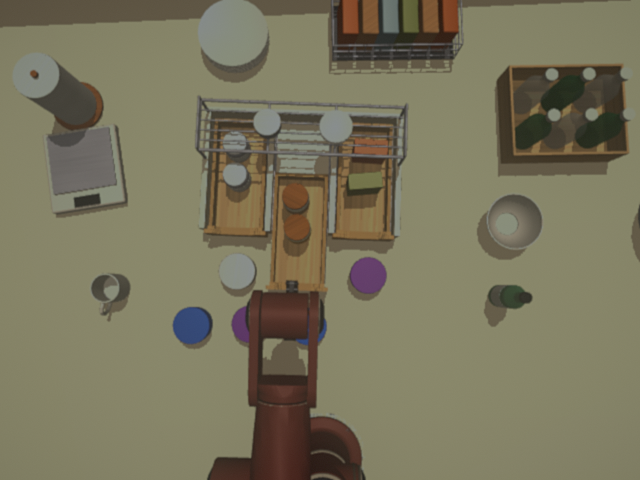

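The tray is fully out: its inner lip is at x≈0.458, against 0.597 when home. The tin at (237,271) is clear, both other trays are shut and the arm touches nothing.

```bash
python3 -c "
from plant import *
print(job_done())"
```

```text
the job is handed in; nothing more can be done
None
```

I slid the tin about 13 cm to the left, which leaves it 159 mm off the jar bay's middle line. I then drew the jar tray out to its end stop, with both jars upright, the other two trays shut and the arm clear. I handed the job in at about 14 s; no verdict came back.

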